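# Park a probe and set its gland nut with a quarter turn of play

## Task

Take the longer of the two probes out of the rack and drop it, foot down, through the knurled nut into the storage sleeve so that it stands on the sleeve's floor, and let it go. Then screw the nut down (clockwise from above) until it bottoms out, back it off a quarter turn so the probe is not pinched, and finish still gripping the nut between the fingers in that position: do not let go of it. Leave the short probe in its hole and do not push the jar and the dropper bottle about.

Things in the scene. Friction and masses are not known exactly. Their poses are not given: they have to be found in the camera images.
- long_probe: The probe to park: straight round rod, 14 mm diameter, 114 mm long, white with a steel head (top 26 mm), about 50 g, with a tapered foot. Origin: centre of its foot (underside); +z runs up along the rod to the head. It starts upright, foot down, in one of the rack's two holes (either one), its top about 122 mm above the bench.
- short_probe: The other probe, same shape and finish but only 84 mm long; stands in the other rack hole, top about 92 mm above the bench. Stays there. Origin: centre of its foot, +z up along the rod.
- rack: Fixed grey block, 50 x 130 mm (its x, y), 40 mm high, with two round holes of 16.2 mm, 32 mm deep (floor 8 mm above the bench), at y = +30 mm and y = -30 mm of its own frame, x = 0. Origin: centre of its underside on the bench; z up. Place and yaw vary. To take a probe, close the fingers along the rack's x, across the row.
- stand: Fixed probe storage stand: 90 x 90 x 10 mm foot plate with an upright aluminium sleeve of 34 mm outer diameter on its centre, a 40 mm shoulder at 66 to 72 mm height, and above it the threaded neck that carries the nut. Origin: centre of its underside on the bench; z up; the sleeve's axis is its z axis. Place and yaw vary.
- sleeve_floor (a point): Centre of the floor of the sleeve's blind bore, 10 mm above the bench. Bore 17.5 mm wide; the seated long probe's foot rests here and its top stands 124 mm above the bench, about 25 mm above the nut.
- sleeve_mouth (a point): Centre of the sleeve's mouth, 92 mm above the bench, inside the nut; the bore flares from 17.5 mm to 23 mm over its top 6 mm.
- gland_nut: Knurled round nut on the neck, 46 mm outer diameter, 24 mm high, 24 mm hole for the probe, steel; a small radial rib on its top marks its +x. Origin: centre of its underside, z up. Bottomed, it spans 72 to 96 mm above the bench; it rises 10 mm per turn counter-clockwise (starts 3 to 4 mm up). Stays where it is turned to (friction about 0.06 N m), cannot come off; grip it at any yaw.
- nut_thread (a joint): Angle of the nut on its thread, rad: 0 = bottomed on the shoulder (a hard stop), growing as it is unscrewed (counter-clockwise from above); a quarter turn off is 1.571. It starts at 2.1 to 2.6; upper stop 3.6.
- small_jar: Bystander: screw-cap jar, 47 mm wide, 53 mm high, beyond the work. Origin: centre of its underside.
- dropper_bottle: Bystander: small dark bottle, 31 mm wide, 67 mm high, beyond the work. Origin: centre of its underside. To its left a tall fixed microscope stands on the bench, over about x 0.47 to 0.72, y 0.33 to 0.57 m; swing the arm in front of it.

How it is judged (in metres and radians):
On the way, in this order (a step that is already met when the one before it is completed fails the run):
1. the long probe stands on the sleeve's floor, let go, the nut not yet screwed down (z of long_probe in the frame of stand between 0.005 and 0.014 m and horizontal distance between long_probe and sleeve_floor below 0.006 m and angle between long_probe's own z axis and vertical below 0.12 rad and contact force between the fingers and long_probe below 0.3 N and value of joint nut_thread above 0.3 rad), for 0.2 s.
2. the nut is screwed down until it bottoms out, the probe still in (z of long_probe in the frame of stand between 0.005 and 0.014 m and horizontal distance between long_probe and sleeve_floor below 0.006 m and angle between long_probe's own z axis and vertical below 0.12 rad and value of joint nut_thread below 0.08 rad), for 0.2 s.
At the end, for the whole second after the job is handed in: The long probe stands on the sleeve's floor (foot within 4 mm of it in height, 6 mm sideways, upright within 0.12 rad); the nut is a quarter turn off its stop (1.57 within 0.35 rad), still, and held between the fingers (over 3 N, TCP within 20 mm of its axis); the short probe is upright in its hole (z of long_probe in the frame of stand between 0.005 and 0.014 m and horizontal distance between long_probe and sleeve_floor below 0.006 m and angle between long_probe's own z axis and vertical below 0.12 rad and value of joint nut_thread between 1.22 and 1.92 rad and velocity of joint nut_thread between -0.05 and 0.05 rad/s and contact force between the fingers and gland_nut above 3 N and horizontal distance between the grasp point and gland_nut below 0.02 m and angle between short_probe's own z axis and vertical below 0.2 rad and distance of short_probe from where it was at the start of the episode below 0.015 m); the arm keeps its last pose, push and grip.
It fails at once if the short probe is pulled out or moved 30 mm (distance of short_probe from where it was at the start of the episode above 0.03 m).
It fails at once if the jar or the dropper bottle is pushed 30 mm or tipped over (distance of any of small_jar, dropper_bottle from where it was at the start of the episode above 0.03 m or angle between any of small_jar, dropper_bottle's own z axis and vertical above 0.5 rad).
It also fails if it takes over 61 s, if anything falls off the work surface, if the arm or the gripper's body presses on something with over 40 N, if the wrist force passes 120 N, or if a joint passes its speed limit or range.

## Robot

A 7-joint arm with a two-finger parallel gripper is mounted at the origin on a cart in front of the work surface, level with it; the furniture and walls round the work are solid. World frame = base frame: x ahead of the robot, y to its left, z up, the work surface at z = 0. Lengths are in mm, angles in degrees, forces in N, time in s.
With the tool pointing down it reaches from about 400 to 925 mm from the base axis. Payload 4.1 kg.
Tool frame: the origin (TCP) lies between the finger pads, 19 mm behind the fingertips; this is the grasp point; z points along the fingers, y is the line along which they close (so a half turn about z gives the same grasp; the last joint's range is limited). The gripper opens to 85 mm and grips with 20 to 120 N. Pads are 22 mm wide; open, the fingers measure 114 mm over their backs; the gripper's body (76 mm by 85 mm) begins 54 mm behind the grasp point. The pads swing forward as they close: fully open they stand 13 mm farther back than shut.
Start: joints at [61.421, 22.827, 2.584, 88.041, -1.071, 69.15, -2.905], TCP at [253.04, -598.758, 250.047] pointing down, gripper open.
Joint ranges: [-161.44, 161.44], [-28.35, 127.94], [-78.24, 83.42], [0, 140.83], [-78.03, 258.03], [13.02, 114.36], [-168.23, 168.23]. Speed limits (degrees/s): [147.25, 147.25, 180, 180, 180, 180, 180].

## Interface

Orientations are given as a 3x3 rotation matrix whose columns are the frame's x, y, z axes.
In Python, from cell import ctrl, eyes, ticket, nets gives the robot as it stands.
- The arm moves only by the tool play_rows, never from a script. Its argument "plan" is a list of rows, each a list of 7 numbers: the shift along the tool's x, y, z normalised to -1 to 1, where 1 is 75 cm, then the turn, a rotation vector about the tool's x, y, z normalised to -1 to 1, where 1 is 2 pi rad, then the closure, from -1 (fully open) to 1 (shut). In form: [[dx, dy, dz, rx, ry, rz, gripper], ...]. A call has 1 to 20 rows; each row is the pose to reach, as a shift and turn from the pose commanded when the call began, along the tool's axes at that moment, turning the shorter way round; what a row does not reach only later rows make up. A row lasts 1/8 s, in which the tool goes at most 62.5 mm and 10.7 degrees, less where a joint would pass 70% of its speed; a pose out of reach is approached as far as the arm can. A call with a number of a shift or a turn outside -1 to 1 is refused whole. A call with a gripper value outside its range is refused whole. The fingers move at their own pace and stop on an object; "grip_force" is the grip in N (left out, the last holds). Time passes only in rows, so rows that repeat a pose let the fingers close. It gives the time, the measured TCP pose, the force, the opening and the grip force at its end, in the units of the state.
- ctrl.state(): the state, without advancing time (a new reading comes with each control period).
- eyes.camera(name): name is "side" or "top"; returns the picture (400x640x3 uint8, blue, green, red); there is no depth.
- eyes.camera_model(name): a dict with "fx", "fy", "cx", "cy" (pixels), "k1" (the pictures are not rectified: a ray, as slopes to the right and down, at radius r is drawn at 1 + k1 r^2 times it, then the intrinsics apply), "position" and "rotation" of the camera in the world. Camera axes: x right, y down, z forward; pixel columns grow to the right and rows downward; lengths in mm; the calibration is good to about 2 mm. A picture is of the moment at which its call begins. camera_model takes no time and is no camera call.
- ticket.finish_job(): hands the job in; it is judged then, once.
Trained networks look in the newest picture that a camera, given by its name, has taken for a name from the list of things; names that differ only in an ending like _2 or _b are one class to them, and where a whole thing is asked for, a point or a joint stands for the part that bears it (a point fixed in the world has none). Each returns a list of dicts, best first, with "score" (0 to 1); they miss things now and then, are a little off and sometimes report something else, mostly with a low value. They report only what shows in the picture. A call takes as long as a camera call.
- nets.trace(camera, query): "pixels" (400x640 bool, what is visible of it) and "position" ([column, row] in pixels, amid what is visible of it).
The state is a dict: "time_s": time; "q": joint angles; "qvel": joint speeds; "effort": joint torques, N m; "position": TCP position; "ee_rot": TCP orientation; "ft_force": force on the tool from outside, world axes, zero at the start; "moment": the same for the moment, N m; "grip_width": opening from 0.0 (shut) to 1.0 (fully open); "gripper_force": force on a finger pad.
Only numpy, scipy, OpenCV 4.12 (cv2) and the standard library are available. Lean on these libraries where they do the work, as an engineer would, in place of code of your own. Each camera call takes 0.05 s, during which the arm holds its last target. There are 200 camera calls.

## Working session

There is one attempt and no reset: what is moved stays moved. The work goes in short steps, Python scripts to look and compute and a tool call to move; the robot and the scene stay as the last step left them, time stands still between calls to the robot, and variables do not carry over. Pictures are saved under pics/ and viewed, at most 10 in all, crops included, and the job is handed in when it is done.

Besides the shell and the picture viewer there is one more tool, called by a JSON object that holds its "api" and its "payload". play_rows: Moves the arm, as the interface text tells. Scaled input: -1 to 1 covers 75 cm each way for a shift and 2 pi rad each way for a turn. Its arguments: {"type":"object","properties":{"plan":{"type":"array","items":{"type":"array","items":{"type":"number"}}},"grip_force":{"type":"number"}},"required":["plan"]}

```bash
mkdir -p pics; ls; cat > h.py <<'E'
import numpy as np, cv2
from cell import ctrl, eyes, ticket, nets
E
python3 - <<'E'
from h import *
s=ctrl.state()
print({k:np.round(v,3).tolist() if not isinstance(v,dict) else v for k,v in s.items()})
ims=[]
for c in("side","top"):
    im=eyes.camera(c); cv2.imwrite(f"pics/{c}0.png",im)
    m=eyes.camera_model(c); print(c,{k:np.round(v,4).tolist() for k,v in m.items()})
    for q in("long_probe","short_probe","rack","stand","gland_nut","sleeve_mouth","small_jar","dropper_bottle"):
        for d in nets.trace(c,q)[:2]:
            ys,xs=np.nonzero(d["pixels"]); print(c,q,round(d["score"],2),np.round(d["position"],1),(xs.min(),xs.max(),ys.min(),ys.max()) if len(xs) else None,len(xs))
E
```

```text
pics
{'time_s': 0.0, 'q': [61.421, 22.873, 2.581, 88.114, -1.069, 69.149, -2.904], 'qvel': [-0.047, -0.009, -0.01, 0.012, -0.031, 0.113, 0.177], 'effort': [-0.0, -47.512, 1.364, -25.422, 0.012, 0.009, 0.0], 'position': [252.781, -598.193, 248.949], 'ee_rot': [[0.921, 0.389, -0.001], [0.389, -0.921, 0.002], [-0.0, -0.002, -1.0]], 'ft_force': [-0.203, -0.159, -0.62], 'moment': [0.06, 0.023, -0.002], 'gripper_force': 0.0, 'grip_width': 0.998}
side {'fx': 414.171, 'fy': 414.171, 'cx': 320.2036, 'cy': 199.8362, 'k1': -0.0622, 'position': [283.4879, -714.2894, 485.7773], 'rotation': [[0.8987, -0.2153, 0.3822], [-0.4386, -0.44, 0.7836], [-0.0005, -0.8718, -0.4899]]}
side long_probe 0.58 [312.9 212.1] (np.int64(309), np.int64(316), np.int64(193), np.int64(233)) 298
side short_probe 0.64 [332.4 232.2] (np.int64(326), np.int64(334), np.int64(221), np.int64(249)) 226
side rack 0.73 [321.6 249. ] (np.int64(292), np.int64(352), np.int64(221), np.int64(277)) 1958
side rack 0.6 [253.6 159.4] (np.int64(245), np.int64(265), np.int64(155), np.int64(170)) 292
side stand 0.64 [253.8 189.3] (np.int64(238
[... 1057 characters left out ...]
36)) 1043
top stand 0.97 [249.2 226.2] (np.int64(225), np.int64(270), np.int64(208), np.int64(252)) 1270
top stand 0.57 [264.9 166.7] (np.int64(256), np.int64(269), np.int64(158), np.int64(174)) 178
top gland_nut 0.71 [265.9 165.9] (np.int64(256), np.int64(269), np.int64(158), np.int64(174)) 186
top sleeve_mouth 0.68 [247.2 233.8] (np.int64(224), np.int64(271), np.int64(208), np.int64(253)) 1312
top sleeve_mouth 0.39 [363.9 222.7] (np.int64(337), np.int64(394), np.int64(212), np.int64(237)) 1226
top small_jar 0.6 [331.2 155. ] (np.int64(322), np.int64(340), np.int64(143), np.int64(166)) 355
top dropper_bottle 0.63 [263.7 164.6] (np.int64(256), np.int64(269), np.int64(158), np.int64(173)) 159
```

View crops.

```bash
python3 - <<'E'
import cv2,numpy as np
a=cv2.imread("pics/side0.png")[140:290,220:400]; b=cv2.imread("pics/top0.png")[135:265,215:405]
a=cv2.resize(a,None,fx=4,fy=4,interpolation=2); b=cv2.resize(b,None,fx=4,fy=4,interpolation=2)
cv2.imwrite("pics/a.png",a);cv2.imwrite("pics/b.png",b)
E
```

```text
(no output)
```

View pics/a.png

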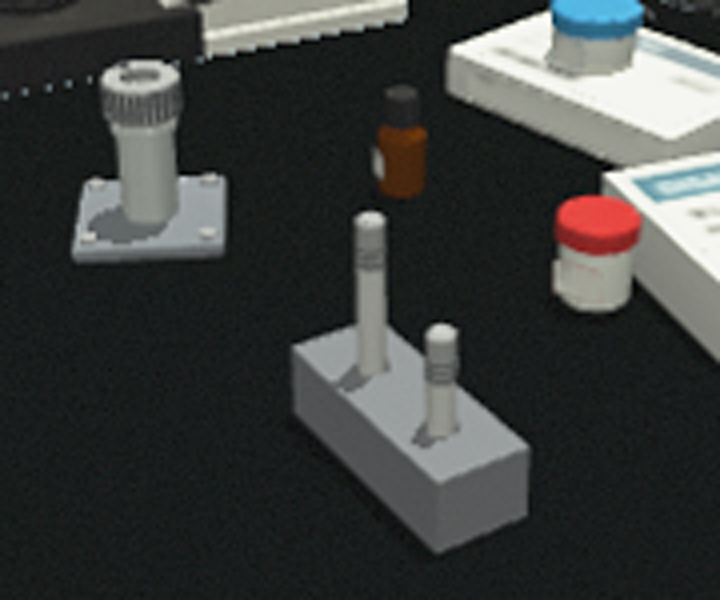

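View pics/b.png

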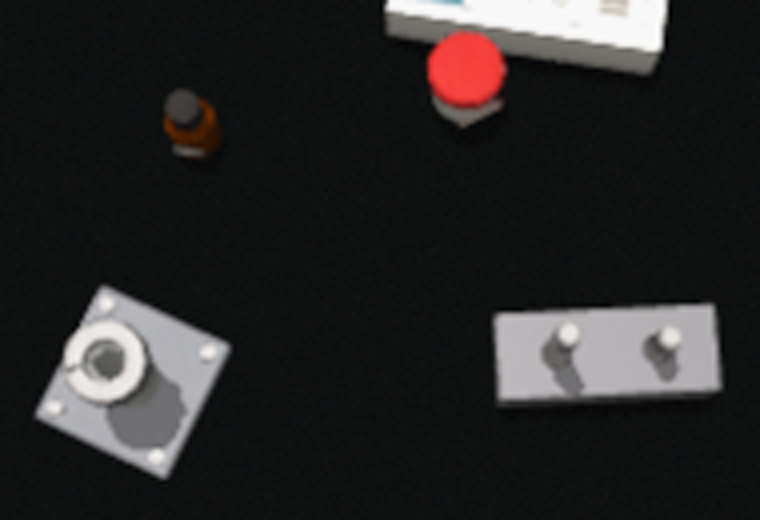

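```bash
cat >> h.py <<'E'
from scipy.optimize import least_squares
M={c:eyes.camera_model(c) for c in("side","top")}
def proj(c,P):
    m=M[c]; p=(np.atleast_2d(P)-m["position"])@np.array(m["rotation"])
    s=p[:,:2]/p[:,2:]; s=s*(1+m["k1"]*(s**2).sum(1,keepdims=True))
    return s*[m["fx"],m["fy"]]+[m["cx"],m["cy"]]
def tri(ps,pt):
    f=lambda P:np.r_[(proj("side",P)-ps).ravel(),(proj("top",P)-pt).ravel()]
    r=least_squares(f,[600,0,80.]); return r.x,r.fun
def rz(a): a=np.radians(a); return np.array([[np.cos(a),-np.sin(a),0],[np.sin(a),np.cos(a),0],[0,0,1]])
E
python3 - <<'E'
from h import *
A=lambda x:(np.array(x,float)+.5)/4-.5+[220,140]
B=lambda x:(np.array(x,float)+.5)/4-.5+[215,135]
for n,s,t in(("long",(369,217),(568,335)),("short",(441,331),(669,339)),("nut",(141,74),(105,361))):
    x,r=tri(A(s),B(t)); print(n,x.round(1),r.round(2))
def fit(hx,hy,z,top,side,yaw0):
    # corners in order (image top view): far-left, far-right, near-right, near-left
    C=np.array([[hx,hy,z],[hx,-hy,z],[-hx,-hy,z],[-hx,hy,z]],float)
    def f(p):
        W=C@rz(p[2]).T+[p[0],p[1],0]
        e=[proj("top",W)-B(top)]
        ids=[i for i in range(4) if side[i]]
        e.append(proj("side",W[ids])-A([side[i] for i in ids]))
        return np.vstack(e).ravel()
    r=least_squares(f,[550,0,yaw0]); return r.x.round(2),r.fun.reshape(-1,2).round(2).tolist()
print(fit(25,65,40,[(494,314),(714,304),(722,388),(499,400)],[None,(528,448),(438,481),(292,347)],0))
print(fit(45,45,10,[(103,286),(231,346),(166,478),(36,413)],[(85,178),(226,176),(226,252),(73,254)],-25))
E
```

```text
long [ 565.4 -102.7  120.3] [ 0.37 -0.08 -0.17  0.41]
short [ 572.4 -162.1   89.8] [ 0.2  -0.04 -0.1   0.23]
nut [536.4 149.8  98.8] [ 0.33 -0.05 -0.1   0.3 ]
(array([ 569.42, -133.57,    6.42]), [[0.26, 0.65], [-0.16, 0.92], [-0.45, 0.88], [0.11, 0.18], [0.95, -0.92], [0.36, -0.01], [0.53, -0.63]])
(array([537.47, 149.04,  11.26]), [[-12.13, 7.69], [-7.6, -11.85], [12.29, -8.32], [7.55, 12.62], [24.13, -4.05], [7.98, 9.73], [-24.89, 2.03], [-4.53, -13.05]])
```

```bash
cat >> h.py <<'E'
def go(P,yawy=None):
    s=ctrl.state(); R=np.array(s["ee_rot"]); d=R.T@(np.array(P)-s["position"])/750
    cur=np.degrees(np.arctan2(R[1,1],R[0,1])); a=0 if yawy is None else -(yawy-cur)/360
    print("t",round(s["time_s"],2),"pos",np.round(s["position"],1),"yawy",cur.round(2),"w",round(s["grip_width"],3),"F",np.round(s["ft_force"],1),"q7",round(s["q"][6],1),"| d",d.round(4),"rz",round(a,4))
E
python3 -c "
from h import *
go([565.4,-102.7,190],6.5)"
```

```text
t 0.9 pos [ 253.1 -598.7  250.1] yawy -67.09 w 0.995 F [-0.  -0.   0.3] q7 -2.9 | d [ 0.6411 -0.4471  0.08  ] rz -0.2044
```

{"api": "play_rows", "payload": {"plan": [[0.6411,-0.4471,0.08,0,0,-0.2044,-1],[0.6411,-0.4471,0.08,0,0,-0.2044,-1],[0.6411,-0.4471,0.08,0,0,-0.2044,-1],[0.6411,-0.4471,0.08,0,0,-0.2044,-1],[0.6411,-0.4471,0.08,0,0,-0.2044,-1],[0.6411,-0.4471,0.08,0,0,-0.2044,-1],[0.6411,-0.4471,0.08,0,0,-0.2044,-1],[0.6411,-0.4471,0.08,0,0,-0.2044,-1],[0.6411,-0.4471,0.08,0,0,-0.2044,-1],[0.6411,-0.4471,0.08,0,0,-0.2044,-1],[0.6411,-0.4471,0.08,0,0,-0.2044,-1],[0.6411,-0.4471,0.08,0,0,-0.2044,-1],[0.6411,-0.4471,0.08,0,0,-0.2044,-1],[0.6411,-0.4471,0.08,0,0,-0.2044,-1]]}}

```text
time_s: 2.65
position: [565.0, -104.2, 190.2]
ee_rot: [[-0.111, 0.994, 0.0], [0.994, 0.111, -0.001], [-0.001, -0.0, -1.0]]
ft_force: [0.3, 0.0, 0.7]
grip_width: 0.999
gripper_force: 0.0
```

```bash
python3 -c "
from h import *
go([565.4,-102.7,119],6.5)
print(np.round(eyes.camera_model('side')['position'],1))
cv2.imwrite('pics/s1.png',cv2.resize(eyes.camera('side')[90:290,200:440],None,fx=3,fy=3,interpolation=2))"
```

```text
t 2.65 pos [ 565.  -104.2  190.2] yawy 6.36 w 0.999 F [0.3 0.  0.7] q7 4.3 | d [0.0019 0.0008 0.0949] rz -0.0004
[ 283.5 -714.3  485.8]
```

View pics/s1.png

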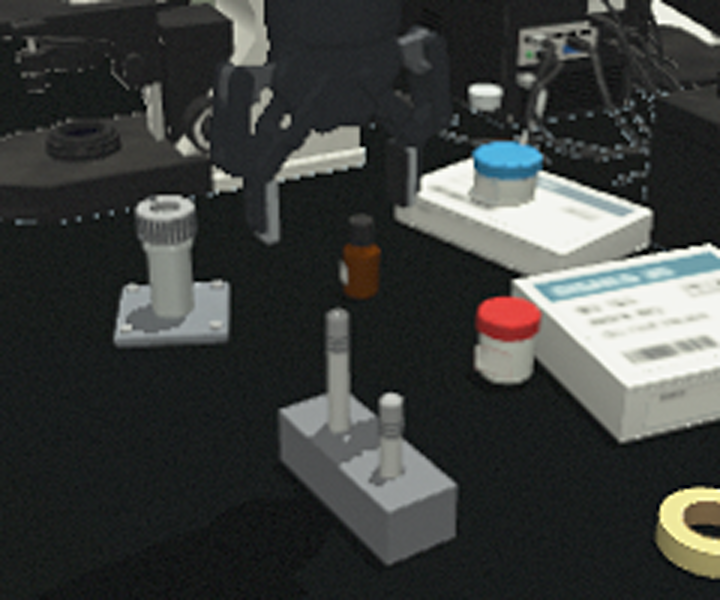

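{"api": "play_rows", "payload": {"plan": [[0.0019,0.0008,0.05,0,0,0,-1],[0.0019,0.0008,0.0949,0,0,0,-0.3],[0.0019,0.0008,0.0949,0,0,0,0.3],[0.0019,0.0008,0.0949,0,0,0,0.5],[0.0019,0.0008,0.0949,0,0,0,0.5],[0.0019,0.0008,0.0949,0,0,0,0.5]], "grip_force": 40}}

```text
time_s: 3.45
position: [566.6, -101.3, 120.1]
ee_rot: [[-0.113, 0.994, 0.002], [0.994, 0.113, -0.001], [-0.001, 0.002, -1.0]]
ft_force: [-0.7, -0.6, -0.3]
grip_width: 0.248
gripper_force: 0.0
```

```bash
python3 -c "
from h import *
go([565.4,-102.7,119],6.5)
cv2.imwrite('pics/s2.png',cv2.resize(eyes.camera('side')[130:290,220:420],None,fx=4,fy=4,interpolation=2)[:600])"
```

```text
t 3.45 pos [ 566.6 -101.3  120.1] yawy 6.49 w 0.248 F [-0.7 -0.6 -0.3] q7 1.9 | d [-0.0016 -0.0018  0.0015] rz -0.0
```

View pics/s2.png

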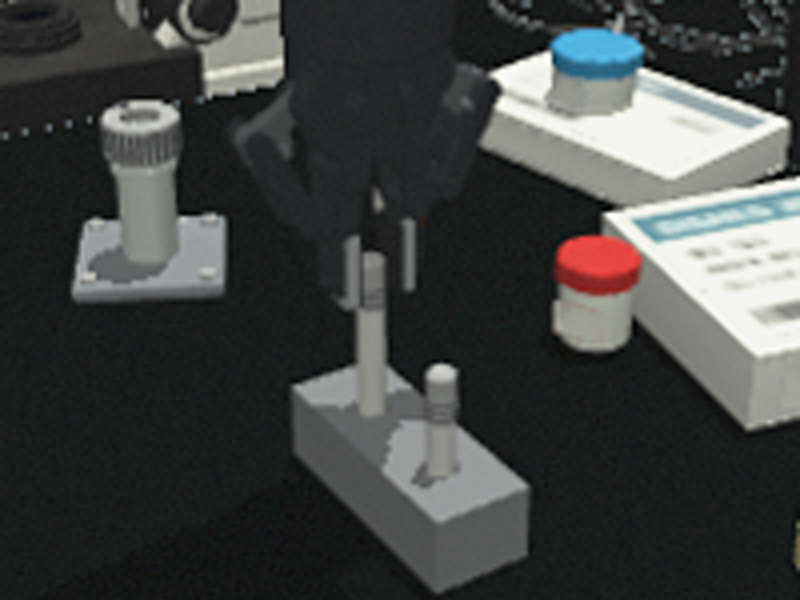

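{"api": "play_rows", "payload": {"plan": [[-0.0016,-0.0022,0.001,0,0,0,0.5],[-0.0016,-0.0022,0.001,0,0,0,0.8],[-0.0016,-0.0022,0.001,0,0,0,1],[-0.0016,-0.0022,0.001,0,0,0,1],[-0.0016,-0.0022,0.001,0,0,0,1]], "grip_force": 40}}

```text
time_s: 4.12
position: [564.5, -102.7, 118.3]
ee_rot: [[-0.113, 0.994, 0.0], [0.994, 0.113, -0.0], [-0.0, 0.0, -1.0]]
ft_force: [0.5, -0.1, 1.8]
grip_width: 0.145
gripper_force: 39.2
```

```bash
python3 -c "
from h import *
go([565.4,-102.7,250],6.5)"
```

```text
t 4.12 pos [ 564.5 -102.7  118.3] yawy 6.5 w 0.145 F [ 0.5 -0.1  1.8] q7 2.0 | d [-0.0002  0.0012 -0.1757] rz -0.0
```

{"api": "play_rows", "payload": {"plan": [[0,0,-0.02,0,0,0,1],[0,0,-0.05,0,0,0,1],[0,0,-0.09,0,0,0,1],[0,0,-0.14,0,0,0,1],[0,0,-0.1757,0,0,0,1],[0,0,-0.1757,0,0,0,1]]}}

```text
time_s: 4.88
position: [565.6, -102.5, 252.8]
ee_rot: [[-0.113, 0.994, 0.005], [0.994, 0.113, -0.001], [-0.002, 0.005, -1.0]]
ft_force: [-0.4, -0.9, -0.7]
grip_width: 0.148
gripper_force: 39.1
```

```bash
python3 -c "
from h import *
go([536.6,149.5,250],35)
go([536.6,149.5,250],6.5)"
```

```text
t 4.88 pos [ 565.6 -102.5  252.8] yawy 6.49 w 0.148 F [-0.4 -0.9 -0.7] q7 5.8 | d [ 0.3382 -0.0004  0.0032] rz -0.0792
t 4.88 pos [ 565.6 -102.5  252.8] yawy 6.49 w 0.148 F [-0.4 -0.9 -0.7] q7 5.8 | d [ 0.3382 -0.0004  0.0032] rz -0.0
```

{"api": "play_rows", "payload": {"plan": [[0.06,0,0,0,0,0,1],[0.13,0,0,0,0,0,1],[0.2,0,0,0,0,0,1],[0.27,0,0,0,0,0,1],[0.32,-0.0002,0.0013,0,0,0,1],[0.3382,-0.0004,0.0013,0,0,0,1],[0.3382,-0.0004,0.0013,0,0,0,1],[0.3382,-0.0004,0.0013,0,0,0,1],[0.3382,-0.0004,0.0013,0,0,0,1]]}}

```text
time_s: 6.0
position: [535.8, 147.3, 248.7]
ee_rot: [[-0.11, 0.994, -0.0], [0.994, 0.11, -0.001], [-0.001, -0.0, -1.0]]
ft_force: [0.5, 0.2, -0.9]
grip_width: 0.148
gripper_force: 39.1
```

```bash
python3 - <<'E'
from h import *
go([536.6,149.5,250],6.5)
a=eyes.camera('side'); b=eyes.camera('top')
cv2.imwrite('pics/s3.png',a); cv2.imwrite('pics/t3.png',b)
v=np.hstack([cv2.resize(a[70:220,205:305],None,fx=4,fy=4,interpolation=2),cv2.resize(b[140:290,190:290],None,fx=4,fy=4,interpolation=2)])
cv2.imwrite('pics/v3.png',v)
E
```

```text
t 6.0 pos [535.8 147.3 248.7] yawy 6.31 w 0.148 F [ 0.5  0.2 -0.9] q7 -21.8 | d [ 0.0028  0.0014 -0.0018] rz -0.0005
```

View pics/v3.png

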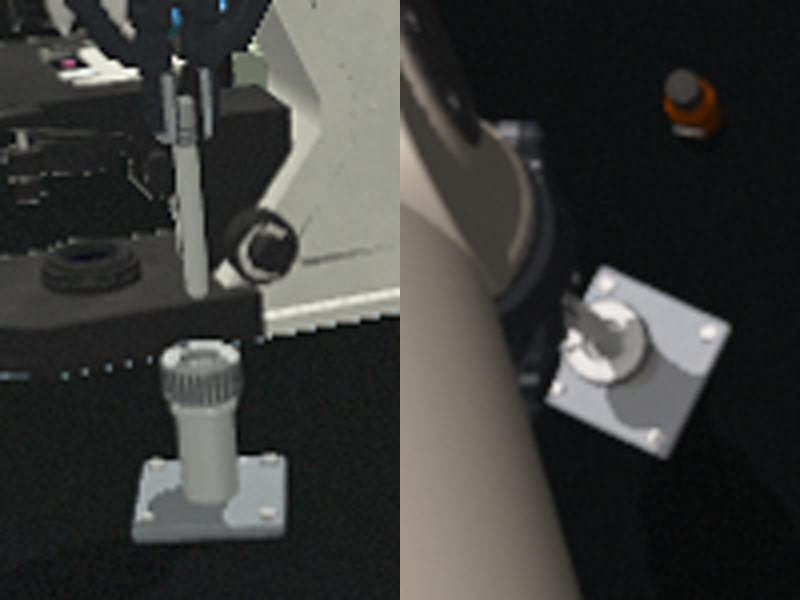

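```bash
python3 - <<'E'
from h import *
A=lambda x:(np.array(x,float)+.5)/4-.5+[205,70]
B=lambda x:(np.array(x,float)+.5)/4-.5+[190,140]
print("foot",tri(A((199,293)),B((612-400,351))))
print("nut",tri(A((201,357)),B((605-400,341))))
p=[535.8,147.3]
for z in(138,252): print(z,(proj("side",[*p,z])-[205,70])*4+1.5,(proj("top",[*p,z])-[190,140])*4+1.5+[400,0])
# side silhouette of rod: rows profile centre
a=cv2.imread("pics/s3.png").astype(int)
g=a.min(2)
for r in range(100,146,4): print(r,g[r,243:262].tolist())
E
```

```text
foot (array([529.764488  , 135.83597252, 142.16186571]), array([-1.50820401,  0.22917855,  0.46232467, -1.34531967]))
nut (array([536.5710867 , 150.30109064,  96.70837538]), array([ 0.38678004, -0.0590433 , -0.12053464,  0.35071531]))
138 [[197.46545092 292.35570974]] [[595.01685303 333.79719146]]
252 [[181.56632833  94.02420354]] [[545.87430252 299.19598655]]
100 [33, 38, 30, 83, 115, 117, 73, 114, 114, 108, 95, 32, 24, 121, 123, 32, 31, 29, 28]
104 [26, 103, 110, 108, 115, 116, 69, 82, 90, 84, 95, 50, 26, 75, 51, 28, 30, 32, 33]
108 [55, 56, 49, 39, 23, 95, 136, 141, 141, 139, 132, 71, 25, 33, 32, 30, 31, 34, 32]
112 [31, 29, 34, 31, 30, 19, 137, 141, 141, 138, 134, 127, 17, 28, 32, 31, 29, 32, 31]
116 [31, 27, 31, 27, 27, 23, 135, 139, 139, 140, 135, 126, 17, 29, 32, 30, 28, 34, 30]
120 [20, 26, 18, 26, 96, 124, 84, 137, 141, 140, 136, 131, 88, 23, 31, 32, 26, 33, 28]
124 [22, 17, 26, 17, 20, 114, 119, 133, 141, 140, 138, 131, 118, 20, 30, 31, 33, 30, 30]
128 [37, 93, 73, 73, 56, 68, 137, 128, 136, 139, 140, 133, 124, 21, 33, 30, 30, 31, 41]
132 [59, 57, 59, 57, 56, 59, 99, 68, 137, 141, 140, 134, 128, 84, 23, 29, 34, 34, 32]
136 [58, 61, 59, 61, 58, 59, 59, 63, 139, 140, 140, 137, 132, 109, 20, 20, 55, 152, 189]
140 [59, 59, 59, 57, 59, 57, 58, 60, 104, 138, 143, 139, 131, 116, 50, 54, 84, 157, 189]
144 [57, 59, 57, 57, 58, 59, 60, 58, 57, 59, 96, 96, 89, 52, 54, 49, 47, 45, 42]
```

```bash
python3 - <<'E'
from h import *
b=cv2.imread("pics/t3.png")[200:250,215:275]
b=cv2.resize(b,None,fx=12,fy=12,interpolation=0); b=np.clip(b.astype(float)*1.3,0,255).astype(np.uint8)
O=lambda P:tuple(int(v) for v in (((proj("top",P)[0]-[215,200])+.5)*12))
p=[535.8,147.3]
for dx,dy in((0,0),):
  for off in(-7,7):
    u=np.array([.1,0.99])*off
    cv2.line(b,O([p[0]+u[0],p[1]+u[1],138]),O([p[0]+u[0],p[1]+u[1],252]),(0,0,255),1)
for z,r in((99,12),(99,23),(138,7)):
  c=p if z==138 else [536.6,149.5]
  for t in np.linspace(0,6.28,40): cv2.circle(b,O([c[0]+r*np.cos(t),c[1]+r*np.sin(t),z]),2,(0,255,0) if z==99 else (255,0,255),-1)
cv2.imwrite("pics/v4.png",b)
E
```

```text
(no output)
```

View pics/v4.png

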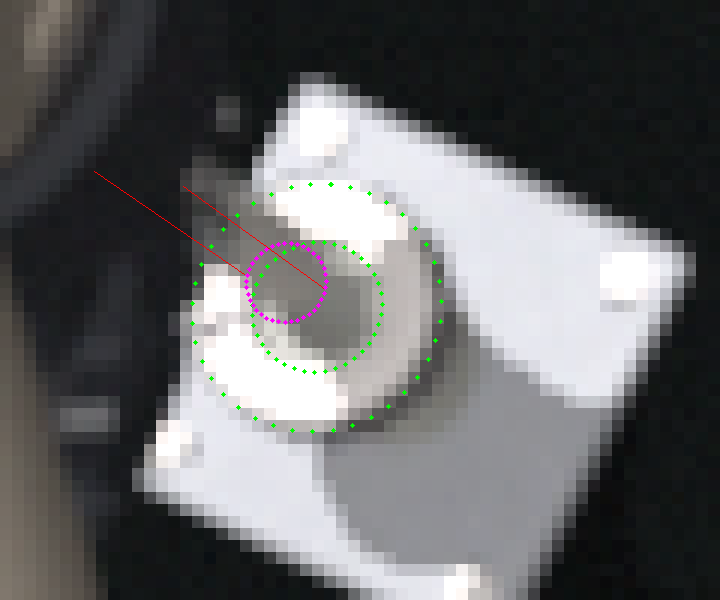

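{"api": "play_rows", "payload": {"plan": [[0.0029,0.0014,0.02,0,0,0,1],[0.0029,0.0014,0.04,0,0,0,1],[0.0029,0.0014,0.04,0,0,0,1],[0.0029,0.0014,0.04,0,0,0,1],[0.0029,0.0014,0.04,0,0,0,1]]}}

```text
time_s: 6.72
position: [536.4, 151.9, 219.3]
ee_rot: [[-0.113, 0.994, 0.001], [0.994, 0.113, 0.0], [0.0, 0.001, -1.0]]
ft_force: [-0.7, 0.4, -0.6]
grip_width: 0.147
gripper_force: 39.1
```

```bash
python3 -c "
from h import *
go([536.6,149.6,180],6.5)"
```

```text
t 6.72 pos [536.4 151.9 219.3] yawy 6.5 w 0.147 F [-0.7  0.4 -0.6] q7 -23.0 | d [-0.003  -0.0002  0.0524] rz -0.0
```

{"api": "play_rows", "payload": {"plan": [[-0.003,0,0.004,0,0,0,1],[-0.003,0,0.004,0,0,0,1],[-0.003,0,0.004,0,0,0,1],[-0.003,0,0.004,0,0,0,1],[-0.003,0,0.004,0,0,0,1],[-0.003,0,0.004,0,0,0,1]]}}

```text
time_s: 7.48
position: [536.4, 149.5, 215.9]
ee_rot: [[-0.113, 0.994, 0.0], [0.994, 0.113, -0.0], [-0.0, 0.0, -1.0]]
ft_force: [-0.0, 0.7, 0.5]
grip_width: 0.147
gripper_force: 39.1
```

```bash
python3 -c "
from h import *
go([536.6,149.6,180],6.5)"
```

```text
t 7.47 pos [536.4 149.5 215.9] yawy 6.5 w 0.147 F [-0.   0.7  0.5] q7 -22.9 | d [0.0002 0.0003 0.0478] rz -0.0
```

Settled over the nut; go down 36 mm gently.

{"api": "play_rows", "payload": {"plan": [[0.0002,0.0003,0.008,0,0,0,1],[0.0002,0.0003,0.016,0,0,0,1],[0.0002,0.0003,0.024,0,0,0,1],[0.0002,0.0003,0.032,0,0,0,1],[0.0002,0.0003,0.04,0,0,0,1],[0.0002,0.0003,0.048,0,0,0,1],[0.0002,0.0003,0.048,0,0,0,1]]}}

```text
time_s: 8.35
position: [536.2, 149.7, 179.2]
ee_rot: [[-0.113, 0.994, -0.001], [0.994, 0.113, -0.0], [0.0, -0.001, -1.0]]
ft_force: [-0.6, 1.2, -0.3]
grip_width: 0.145
gripper_force: 39.0
```

{"api": "play_rows", "payload": {"plan": [[0,0,0.012,0,0,0,1],[0,0,0.024,0,0,0,1],[0,0,0.036,0,0,0,1],[0,0,0.048,0,0,0,1],[0,0,0.06,0,0,0,1],[0,0,0.07,0,0,0,1],[0,0,0.076,0,0,0,1],[0,0,0.076,0,0,0,1],[0,0,0.076,0,0,0,1]]}}

```text
time_s: 9.48
position: [536.3, 149.9, 122.6]
ee_rot: [[-0.113, 0.994, -0.0], [0.994, 0.113, 0.0], [0.0, -0.0, -1.0]]
ft_force: [-2.2, 3.7, -2.5]
grip_width: 0.145
gripper_force: 38.9
```

{"api": "play_rows", "payload": {"plan": [[0,0,0,0,0,0,0.6],[0,0,0,0,0,0,0],[0,0,0,0,0,0,-0.6],[0,0,0,0,0,0,-0.8],[0,0,0,0,0,0,-0.8],[0,0,0,0,0,0,-0.8],[0,0,-0.03,0,0,0,-0.8],[0,0,-0.06,0,0,0,-0.8],[0,0,-0.07,0,0,0,-0.8],[0,0,-0.07,0,0,0,-0.8]]}}

```text
time_s: 10.72
position: [536.7, 149.6, 175.5]
ee_rot: [[-0.113, 0.994, 0.001], [0.994, 0.113, -0.0], [-0.0, 0.001, -1.0]]
ft_force: [0.2, -1.2, 0.4]
grip_width: 0.9
gripper_force: 0.0
```

```bash
python3 - <<'E'
from h import *
go([536.6,149.7,150],115)
a=eyes.camera('side');b=eyes.camera('top')
cv2.imwrite('pics/s5.png',a); cv2.imwrite('pics/t5.png',b)
cv2.imwrite('pics/v5.png',np.hstack([cv2.resize(a[110:220,205:305],None,fx=4,fy=4,interpolation=2),cv2.resize(b[170:280,190:290],None,fx=4,fy=4,interpolation=2)]))
E
```

```text
t 10.72 pos [536.7 149.6 175.5] yawy 6.49 w 0.9 F [ 0.2 -1.2  0.4] q7 -24.4 | d [ 0.0001 -0.0002  0.034 ] rz -0.3014
```

View pics/v5.png

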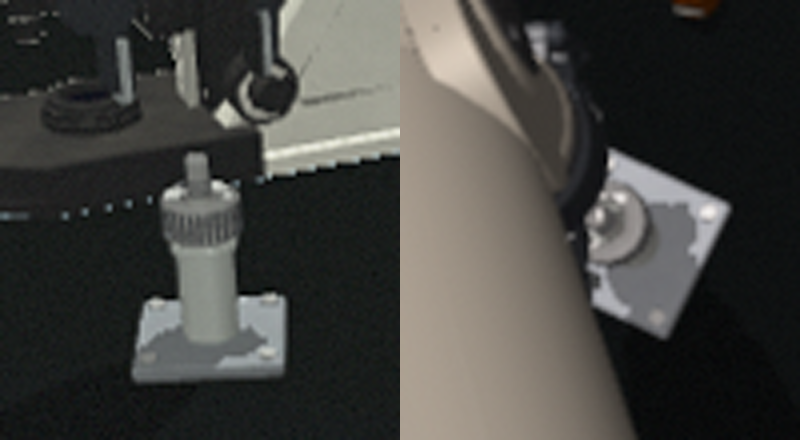

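{"api": "play_rows", "payload": {"plan": [[0,0,0,0,0,-0.15,-0.8],[0,0,0,0,0,-0.3,-0.8],[0,0,0,0,0,-0.3,-0.8],[0,0,0,0,0,-0.3,-0.8],[0,0,0,0,0,-0.3,-0.8],[0,0,0,0,0,-0.3,-0.8],[0,0,0,0,0,-0.3,-0.8],[0,0,0,0,0,-0.3,-0.8],[0,0,0,0,0,-0.3,-0.8],[0,0,0,0,0,-0.3,-0.8],[0,0,0,0,0,-0.3,-0.8],[0,0,0,0,0,-0.3,-0.8],[0,0,0,0,0,-0.3,-0.8],[0,0,0,0,0,-0.3,-0.8]]}}

```text
time_s: 12.58
position: [536.6, 149.7, 175.4]
ee_rot: [[-0.91, -0.414, 0.0], [-0.414, 0.91, -0.0], [-0.0, -0.0, -1.0]]
ft_force: [-0.6, -0.7, 0.4]
grip_width: 0.899
gripper_force: 0.0
```

```bash
python3 - <<'E'
from h import *
go([536.5,149.7,87.5],115)
for z in (112,124,134): print(z,(proj("side",[536.5,149.6,z])-[205,110])*4+1.5)
print(ctrl.state()["q"])
E
```

```text
t 12.57 pos [536.6 149.7 175.4] yawy 114.46 w 0.899 F [-0.6 -0.7  0.4] q7 74.2 | d [1.000e-04 2.000e-04 1.172e-01] rz -0.0015
112 [[200.81964595 172.9445487 ]]
124 [[199.24324287 153.63845773]]
134 [[197.91863028 137.37555946]]
[ 22.69635105  25.27446063 -54.37934578 104.70155627  23.17870633
  61.96674802  74.16849518]
```

{"api": "play_rows", "payload": {"plan": [[0,0,0.03,0,0,0,-0.8],[0,0,0.06,0,0,0,-0.8],[0,0,0.09,0,0,0,-0.8],[0,0,0.108,0,0,0,-0.8],[0,0,0.117,0,0,0,-0.8],[0,0,0.117,0,0,0,-0.8],[0,0,0.117,0,0,0,-0.5],[0,0,0.117,0,0,0,-0.3],[0,0,0.117,0,0,0,0.2],[0,0,0.117,0,0,0,0.6],[0,0,0.117,0,0,0,1],[0,0,0.117,0,0,0,1]], "grip_force": 60}}

```text
time_s: 14.08
position: [536.4, 151.0, 88.7]
ee_rot: [[-0.91, -0.415, 0.0], [-0.415, 0.91, 0.001], [-0.001, 0.001, -1.0]]
ft_force: [-2.1, 1.4, 5.0]
grip_width: 0.519
gripper_force: 60.2
```

```bash
python3 - <<'E'
from h import *
go([536.5,149.7,87.5],115)
s=ctrl.state();print(np.round(s["moment"],2),np.round(s["q"],1),s["gripper_force"])
E
```

```text
t 14.07 pos [536.4 151.   88.7] yawy 114.51 w 0.519 F [-2.1  1.4  5. ] q7 68.9 | d [ 0.0006 -0.0017  0.0016] rz -0.0014
[ 0.32  0.6  -0.06] [ 18.7  31.5 -50.1 108.8  29.8  53.6  68.9] 60.20197682082653
```

{"api": "play_rows", "payload": {"plan": [[0,0,0.0003,0,0,0.025,1],[0,0,0.0007,0,0,0.05,1],[0,0,0.001,0,0,0.075,1],[0,0,0.0013,0,0,0.1,1],[0,0,0.0017,0,0,0.125,1],[0,0,0.002,0,0,0.15,1],[0,0,0.0023,0,0,0.175,1],[0,0,0.0027,0,0,0.2,1],[0,0,0.003,0,0,0.225,1],[0,0,0.0033,0,0,0.25,1],[0,0,0.0037,0,0,0.275,1],[0,0,0.0041,0,0,0.305,1],[0,0,0.0041,0,0,0.305,1],[0,0,0.0041,0,0,0.305,1]]}}

```text
time_s: 15.82
position: [535.9, 150.1, 85.6]
ee_rot: [[-0.082, 0.997, -0.001], [0.997, 0.082, -0.0], [-0.0, -0.001, -1.0]]
ft_force: [-4.3, 0.6, 7.3]
grip_width: 0.522
gripper_force: 60.6
```

```bash
python3 - <<'E'
from h import *
go([536.5,149.7,84.6],4)
s=ctrl.state();print(np.round(s["moment"],2),np.round(s["q"],1),s["gripper_force"])
E
```

```text
t 15.82 pos [535.9 150.1  85.6] yawy 4.71 w 0.522 F [-4.3  0.6  7.3] q7 -27.6 | d [-0.0006  0.0007  0.0013] rz 0.002
[-0.14  0.77 -0.06] [ -0.   25.4 -25.  109.5  14.1  48.2 -27.6] 60.64179215580225
```

{"api": "play_rows", "payload": {"plan": [[0,0,0.0003,0,0,0.02,1],[0,0,0.0004,0,0,0.03,1],[0,0,0.0004,0,0,0.03,1],[0,0,0.0004,0,0,0.03,1]]}}

```text
time_s: 16.32
position: [535.8, 150.1, 85.3]
ee_rot: [[0.106, 0.994, -0.001], [0.994, -0.106, -0.0], [-0.0, -0.001, -1.0]]
ft_force: [-4.1, -0.5, 6.6]
grip_width: 0.515
gripper_force: 60.7
```

```bash
cat > m.py <<'E'
from h import *
go([536.5,149.7,84.6])
s=ctrl.state();print(np.round(s["moment"],2),np.round(s["q"],1),s["gripper_force"])
E
python3 m.py
```

```text
t 16.32 pos [535.8 150.1  85.3] yawy -6.1 w 0.515 F [-4.1 -0.5  6.6] q7 -37.2 | d [-0.0004  0.001   0.001 ] rz 0
[-0.02  0.72 -0.04] [ -1.9  25.1 -22.6 109.5  12.7  47.9 -37.2] 60.69756578654051
```

{"api": "play_rows", "payload": {"plan": [[0,0,0.0003,0,0,0.02,1],[0,0,0.0004,0,0,0.03,1],[0,0,0.0004,0,0,0.03,1],[0,0,0.0004,0,0,0.03,1]]}}

```text
time_s: 16.82
position: [535.7, 150.2, 85.1]
ee_rot: [[0.286, 0.958, -0.001], [0.958, -0.286, -0.001], [-0.002, -0.0, -1.0]]
ft_force: [-3.7, -0.5, 8.0]
grip_width: 0.519
gripper_force: 60.1
```

```bash
python3 m.py
```

```text
t 16.82 pos [535.7 150.2  85.1] yawy -16.63 w 0.519 F [-3.7 -0.5  8. ] q7 -46.7 | d [-0.0003  0.0012  0.0006] rz 0
[-0.15  0.86  0.85] [ -3.8  24.8 -20.2 109.6  11.4  47.6 -46.7] 60.137245394289494
```

{"api": "play_rows", "payload": {"plan": [[0,0,0,0,0,0.005,1],[0,0,0,0,0,0.005,1],[0,0,0,0,0,0.005,1],[0,0,0,0,0,0.005,1]]}}

```text
time_s: 17.32
position: [535.7, 150.1, 85.0]
ee_rot: [[0.313, 0.95, -0.001], [0.95, -0.313, -0.002], [-0.002, -0.0, -1.0]]
ft_force: [-4.0, -1.3, 8.2]
grip_width: 0.518
gripper_force: 60.0
```

```bash
python3 m.py
```

```text
t 17.32 pos [535.7 150.1  85. ] yawy -18.27 w 0.518 F [-4.  -1.3  8.2] q7 -48.2 | d [-0.0002  0.0012  0.0006] rz 0
[-0.25  0.83  1.41] [ -4.2  24.8 -19.8 109.6  11.3  47.5 -48.2] 59.991059862077236
```

{"api": "play_rows", "payload": {"plan": [[0,0,0,0,0,-0.015,1],[0,0,-0.0003,0,0,-0.037,1],[0,0,-0.0007,0,0,-0.062,1],[0,0,-0.001,0,0,-0.087,1],[0,0,-0.0013,0,0,-0.112,1],[0,0,-0.0017,0,0,-0.137,1],[0,0,-0.002,0,0,-0.162,1],[0,0,-0.0023,0,0,-0.187,1],[0,0,-0.0027,0,0,-0.212,1],[0,0,-0.003,0,0,-0.237,1],[0,0,-0.0033,0,0,-0.255,1],[0,0,-0.0033,0,0,-0.262,1],[0,0,-0.0033,0,0,-0.262,1],[0,0,-0.0033,0,0,-0.262,1],[0,0,-0.0033,0,0,-0.262,1],[0,0,-0.0033,0,0,-0.262,1],[0,0,-0.0033,0,0,-0.262,1]]}}

```text
time_s: 19.45
position: [536.4, 150.6, 87.6]
ee_rot: [[-0.969, 0.248, 0.0], [0.248, 0.969, 0.0], [-0.0, 0.001, -1.0]]
ft_force: [-3.2, 0.2, 6.6]
grip_width: 0.515
gripper_force: 62.7
```

```bash
python3 m.py; python3 - <<'E'
from h import *
a=eyes.camera('side')
cv2.imwrite('pics/v6.png',cv2.resize(a[90:290,200:400],None,fx=3,fy=3,interpolation=2))
E
```

```text
t 19.45 pos [536.4 150.6  87.6] yawy 75.65 w 0.515 F [-3.2  0.2  6.6] q7 35.0 | d [-0.0004 -0.0012  0.0041] rz 0
[0.06 0.61 0.  ] [ 12.3  28.6 -41.1 109.   23.8  51.1  35. ] 62.72906508296728
```

View pics/v6.png

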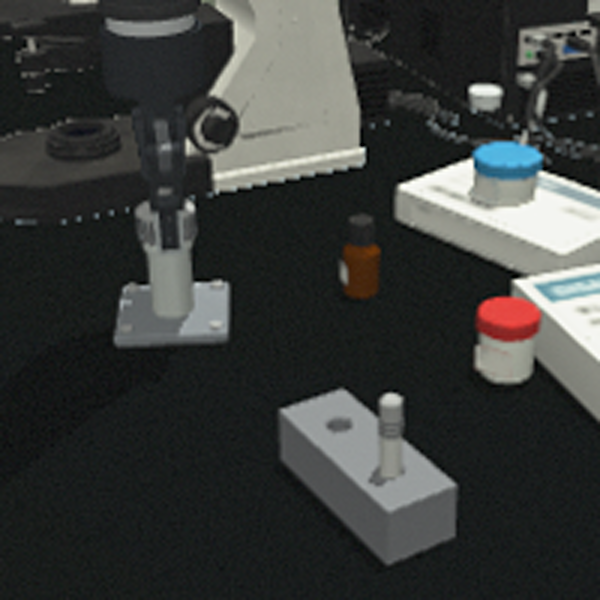

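```bash
python3 -c "
from h import *
print(ticket.finish_job())"
```

```text
the job is handed in; nothing more can be done
None
```

The job is handed in: the long probe stands on the sleeve floor, and the nut was screwed to its stop, backed off about 90° (estimated from wrist angle and torque), and is still gripped at about 60 N. The short probe, jar and bottle look undisturbed; the hand-in returned no verdict.

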